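# Seat the gas cylinder in its holder and take off its unmarked cap

### The arm

A 6-joint arm with a two-finger parallel gripper is mounted at the origin on a cart in front of the work surface, level with it; the furniture and walls round the work are solid. World frame = base frame: x ahead of the robot, y to its left, z up, the work surface at z = 0. Lengths are in m, angles in rad, forces in N, time in s.
With the tool pointing down it reaches from about 0.3 to 0.75 m from the base axis. Payload 8.5 kg.
Tool frame: the origin (TCP) lies at the very end of the fingers, on their centre line; the grasp point (between the pads) lies 19 mm behind it; z points along the fingers, y is the direction in which the jaws open and shut (so a half turn about z gives the same grasp; the last joint's range is limited). The gripper opens to 85 mm and grips with 20 to 120 N. Pads are 22 mm wide; open, the fingers measure 114 mm over their backs; the gripper's body (76 mm by 85 mm) begins 54 mm behind the grasp point. The pads swing forward as they close: fully open they stand 13 mm farther back than shut.
Start: joints at [-1.433, 0.381, 1.297, -0, 1.464, -0.215], TCP at [0.19, -0.516, 0.231] pointing down, gripper open.
Joint ranges: [-3.11, 3.11], [-0.89, 2.33], [0.22, 2.48], [-1.42, 4.56], [0.17, 2.85], [-2.88, 2.88]. Speed limits (rad/s): [2.39, 2.39, 3.14, 3.14, 3.14, 3.14].

### API

Orientations are given as [roll, pitch, yaw] about the fixed x, y, z axes, in that order (R = Rz(yaw) Ry(pitch) Rx(roll)).
In Python, from rig import * gives the robot as it stands.
- The arm moves only by the shell command python3 -m jog 'ROWS' [OPENING] [FORCE]. ROWS is JSON, a list of rows, each an object of numbers: "tx", "ty", "tz": the shift along the tool's x, y, z in m; "ax", "ay", "az": the turn, a rotation vector about the tool's x, y, z in degrees. In form: [{"tx": .., "ty": .., "tz": .., "ax": .., "ay": .., "az": ..}, ...]. A call has 1 to 20 rows; each row shifts and turns the commanded pose from where the row before left it, along the tool's axes as they then stand; what a row does not reach is not made up. A row lasts 1/8 s, in which the tool goes at most 62.5 mm and 10.7 degrees, less where a joint would pass 70% of its speed; a pose out of reach is approached as far as the arm can. A call is refused whole if a number of a shift passes 0.0625 or a number of a turn 10.7, either way. A call with a gripper value outside its range is refused whole. OPENING is the closure, from -1 (fully open) to 1 (shut), set as the call begins (- or left out, the last holds). The fingers move at their own pace and stop on an object; FORCE is the grip in N (left out, the last holds). Time passes only in rows, so rows that do not move let the fingers close. It gives the time, the measured TCP pose, the force and the opening at its end, in the units of the state.
- get_obs(): the state, without advancing time (a new reading comes with each control period).
- camera(name): name is "scene" or "top"; returns a dict with "pixels" (384x512x3 uint8, red, green, blue), "fx", "fy", "cx", "cy" (pixels), "k1" (the pictures are not rectified: a ray, as slopes to the right and down, at radius r is drawn at 1 + k1 r^2 times it, then the intrinsics apply), "rvec" (rotation vector, rad) and "tvec" (3), from world to camera coordinates, as OpenCV has them. Camera axes: x right, y down, z forward; pixel columns grow to the right and rows downward; lengths in m; the calibration is good to about 2 mm. A picture is of the moment at which its call begins. There is no depth.
- sign_off(): hands the job in, once; it reports no verdict.
The state is a dict: "t": time; "joint_positions": joint angles; "qd": joint speeds; "joint_efforts": joint torques, N m; "tcp_pos": TCP position; "ee_rot": TCP orientation; "force": force on the tool from outside, world axes, zero at the start; "torque": the same for the moment, N m; "gripper_width": finger opening in m.
Only numpy, scipy, OpenCV 4.12 (cv2) and the standard library are available. Lean on these libraries where they do the work, as an engineer would, in place of code of your own. Each camera call takes 0.05 s, during which the arm holds its last target. There are 200 camera calls.

### The job

These small gas cylinders are weighed without their caps. Push the cylinder that stands in the mouth of the holder straight in until its foot butts flush against the back stop, so that the holder keeps it from turning and lifting; then unscrew its cap. Fuel gas has a left-hand thread, other gas a right-hand one, and nothing marks which this is, so try both ways without forcing it. Lift the cap off and finish while still holding it in the gripper, at least 6 cm above where it sat; leave the waiting cylinder, its cap and the other things alone.

Things in the scene. Friction and masses are not known exactly. Their poses are not given: they have to be found in the camera images.
- holder: fixed grey fork-shaped holder on the worktop, open at its front, 25 mm high, 105 mm wide (148 over its screw ears). Origin: on the worktop (z = 0), where the cylinder's underside centre lies when fully home; +x is the push-in direction, z up. Steel keeper strips reach over the foot of a cylinder that is home (4.5 mm above it) and stop it from being lifted. No catch; it stays home by itself.
- holder_stop (a point): middle of the back stop's flat face, 33.5 mm beyond the home point along the holder's x, 7 mm up; the foot's leading side butts against it
- holder_mouth (a point): middle of the holder's open front, 75 mm before the home point. The mouth flares: 94 mm wide here, narrowing to 70 mm at 10 mm before the home point and 70 mm from there on (foot 66 mm with rounded corners, so 2 mm play a side). The cylinder starts in it, 50 to 70 mm short of home, turned up to 2 degrees from the holder
- cyl_1: small gas cylinder: black square foot 66x66x14 mm (slides easily), aluminium body 50 mm diameter, 0.5 to 0.8 kg, 128 mm high with cap. Origin: centre of the underside; z up, x and y square to the foot. Body straight to 78 mm, flat shoulder at 96 mm. Both look the same; either may stand in the holder's mouth (the one nearer holder), the other waits beside it. One has a right-hand cap thread, one a left-hand.
- cyl_2: small gas cylinder: black square foot 66x66x14 mm (slides easily), aluminium body 50 mm diameter, 0.5 to 0.8 kg, 128 mm high with cap. Origin: centre of the underside; z up, x and y square to the foot. Body straight to 78 mm, flat shoulder at 96 mm. Both look the same; either may stand in the holder's mouth (the one nearer holder), the other waits beside it. One has a right-hand cap thread, one a left-hand.
- cyl_1_seat (a point): centre of cyl_1's flat shoulder, 96 mm above its underside, where the cap's rim sits
- cyl_2_seat (a point): centre of cyl_2's flat shoulder, 96 mm above its underside, where the cap's rim sits
- cap_1_mid (a point): centre (half-way up) of the black ribbed screw cap on cyl_1: 44 mm diameter, 32 mm high, 50 g; 112 mm above the cylinder's underside while on; z up along its axis. Starts at the tight end of a quick thread that does not raise it: turned about 85 degrees the loosening way it stops again; over the last 40 degrees, that stop included, it lifts straight off.
- cap_2_mid (a point): centre (half-way up) of the black ribbed screw cap on cyl_2: 44 mm diameter, 32 mm high, 50 g; 112 mm above the cylinder's underside while on; z up along its axis. Starts at the tight end of a quick thread that does not raise it: turned about 85 degrees the loosening way it stops again; over the last 40 degrees, that stop included, it lifts straight off.
- parcel_r: loose wrapped parcel, green with black bands, 129x247x49 mm, lying left of the work; a bystander. Origin: centre of its underside
- weight_0: loose brass check weight with a knob, 30 mm diameter, 40 mm high, behind and left of the holder; a bystander. Origin: centre of its underside
- cap_1: the cap of cyl_1 as a body; origin at its rim's centre, 16 mm below cap_1_mid, same axes. Turns freely (under 0.1 N m) between its two firm stops, where the torque soon passes 0.3 N m; the tightening way it stops within a few degrees. Until loosened it lifts 1.5 mm at most, then pulls the cylinder along.
- cap_2: the cap of cyl_2 as a body; origin at its rim's centre, 16 mm below cap_2_mid, same axes. Turns freely (under 0.1 N m) between its two firm stops, where the torque soon passes 0.3 N m; the tightening way it stops within a few degrees. Until loosened it lifts 1.5 mm at most, then pulls the cylinder along.
Mind the look-alikes: they are no part of the job. Leave any red look-alike of the cyl_2 alone.

How it is judged:
By the outcome, as a careful person would: the job done as asked, in the order asked, and still so for the second after the job is handed in, while the arm keeps its last pose, push and grip.
It also fails if it takes over 56 s, if anything falls off the work surface, if the arm or the gripper's body presses on something with over 40 N, if the wrist force passes 120 N, or if a joint passes its speed limit or range.

## Working session

There is one attempt and no reset: what is moved stays moved. The work goes in short steps, Python scripts to look and compute and a shell command to move; the robot and the scene stay as the last step left them, time stands still between calls to the robot, and variables do not carry over. Pictures are saved under pics/ and viewed, about 8 in all and at most 12, crops included, and the job is handed in when it is done.

```bash
ls; mkdir -p pics; python3 - <<'E'
from rig import *
import cv2
o=get_obs();print({k:o[k] for k in ("t","tcp_pos","ee_rot","force","torque","gripper_width")})
for n in("scene","top"):
    c=camera(n);cv2.imwrite(f"pics/{n}0.png",c["pixels"][:,:,::-1]);print({k:v for k,v in c.items() if k!="pixels"})
E
```

```text
pics
{'t': 0.0, 'tcp_pos': array([ 0.18999708, -0.51582779,  0.23071662]), 'ee_rot': array([-3.14015782e+00, -3.15575918e-04,  3.52781267e-01]), 'force': array([-0.91265284, -0.12571206, -1.3286432 ]), 'torque': array([ 0.02504148, -0.01430352,  0.0122438 ]), 'gripper_width': 0.08534756588920132}
{'fx': 387.06622263704674, 'fy': 387.06622263704674, 'cx': 259.09667441753004, 'cy': 192.43347941469207, 'k1': -0.09381960350622146, 'rvec': array([ 1.18080694, -2.02509186,  1.16153681]), 'tvec': array([0.40990634, 0.31208289, 0.58041147])}
{'fx': 398.59302367667476, 'fy': 398.59302367667476, 'cx': 255.36294775886648, 'cy': 185.75605272848816, 'k1': -0.06235474523904875, 'rvec': array([ 2.06776678, -2.14866594,  0.22912704]), 'tvec': array([0.1511727 , 0.60556848, 0.85012413])}
```

View pics/scene0.png

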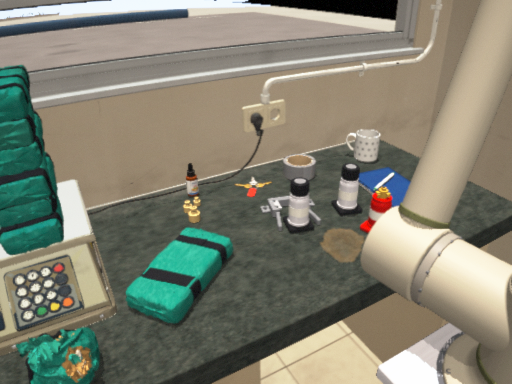

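View pics/top0.png

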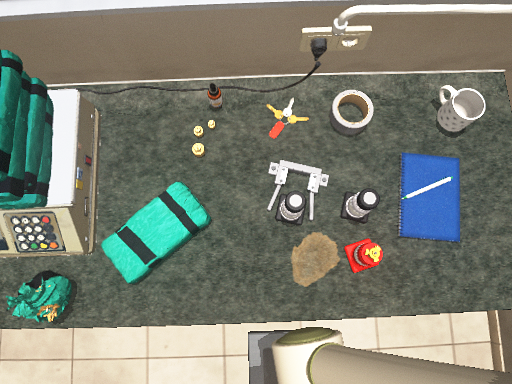

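Candidates (top image): a cylinder in the holder mouth at (292,207), the waiting cylinder at (360,205), and a red look-alike at (365,253). In the scene image these are (299,205), (347,190) and (378,210). The one in the fork, nearest the holder, is the target. I'll check it in a close crop.

```bash
python3 - <<'E'
import cv2,numpy as np
a=cv2.imread("pics/top0.png")[150:250,250:390];b=cv2.imread("pics/scene0.png")[155:240,250:390]
f=lambda i:cv2.resize(i,None,fx=5.7,fy=5.7,interpolation=cv2.INTER_CUBIC)
def ann(i,x0,y0):
    j=f(i)
    for x in range(0,140,10):
        cv2.line(j,(int(x*5.7),0),(int(x*5.7),5 if (x+x0)%50 else 15),(0,0,255),1)
        if x%20==0: cv2.putText(j,str(x+x0),(int(x*5.7),25),0,.35,(0,255,255),1)
    for y in range(0,i.shape[0],10):
        cv2.line(j,(0,int(y*5.7)),(6,int(y*5.7)),(0,0,255),1);cv2.putText(j,str(y+y0),(8,int(y*5.7)+4),0,.35,(0,255,255),1)
    return j
cv2.imwrite("pics/tc.png",ann(a,250,150));cv2.imwrite("pics/sc.png",ann(b,250,155))
E
```

```text
(no output)
```

View pics/tc.png

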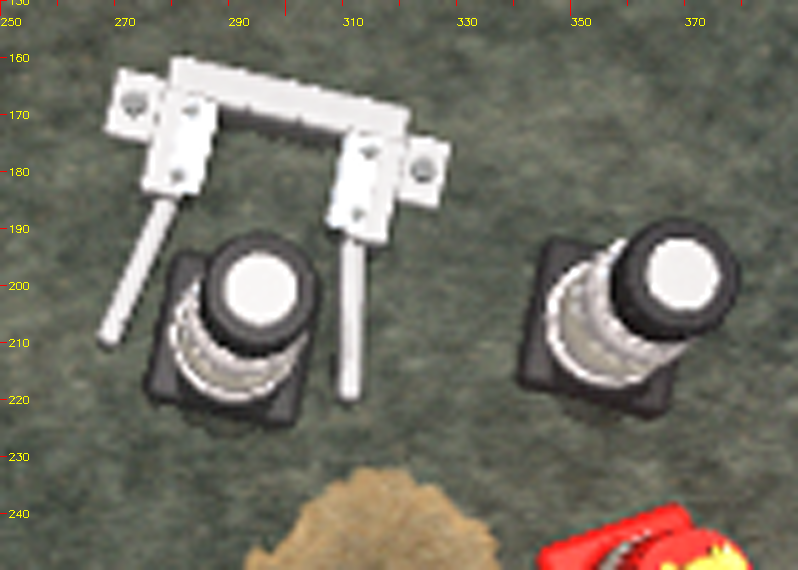

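View pics/sc.png

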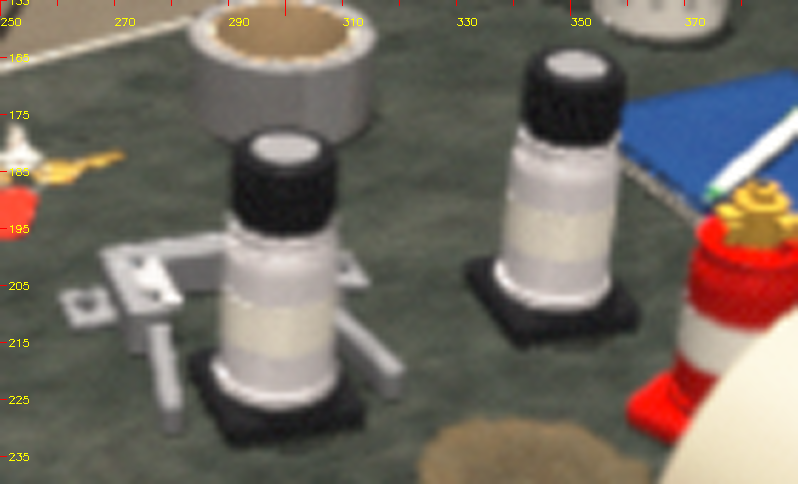

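```bash
cat > h.py <<'E'
from rig import *
import numpy as np,cv2
from scipy.optimize import least_squares
def cams():return {n:camera(n) for n in("top","scene")}
def ray(c,u,v):
    x,y=(u-c["cx"])/c["fx"],(v-c["cy"])/c["fy"]
    p=cv2.undistortPoints(np.array([[[u,v]]],float),np.array([[c["fx"],0,c["cx"]],[0,c["fy"],c["cy"]],[0,0,1]]),np.array([c["k1"],0,0,0]))[0,0]
    R=cv2.Rodrigues(c["rvec"])[0];return -R.T@c["tvec"],R.T@np.array([p[0],p[1],1])
def plane(c,u,v,z):
    o,d=ray(c,u,v);return o+d*(z-o[2])/d[2]
def tri(c,a,b):
    A=[];B=[]
    for n,p in(("top",a),("scene",b)):
        o,d=ray(c[n],*p);d=d/np.linalg.norm(d);P=np.eye(3)-np.outer(d,d);A.append(P);B.append(P@o)
    A=np.vstack(A);B=np.hstack(B);s=np.linalg.lstsq(A,B,rcond=None);return s[0],s[1]**.5
def proj(c,P):
    return cv2.projectPoints(np.atleast_2d(np.array(P,float)),c["rvec"],c["tvec"],np.array([[c["fx"],0,c["cx"]],[0,c["fy"],c["cy"]],[0,0,1]]),np.array([c["k1"],0,0,0]))[0][:,0]
E
python3 - <<'E'
from h import *
np.set_printoptions(precision=4,suppress=True)
c=cams()
T=lambda x,y:((x+.5)/5.7-.5+250,(y+.5)/5.7-.5+150)
S=lambda x,y:((x+.5)/5.7-.5+250,(y+.5)/5.7-.5+155)
print("cap",*tri(c,T(262,289),S(285,148)));print("wait",*tri(c,T(683,273),S(577,64)))
print("tipR",*tri(c,T(349,392),S(393,375)));print("tipL",*tri(c,T(108,340),S(173,425)))
print("keepLscrew back/front",*tri(c,T(190,109),S(140,256)),*tri(c,T(178,175),S(155,293)))
print("earL",*tri(c,T(134,102),S(87,307)))
for n,l,r,z in(("ear",(134,102),(423,171),.006),("k1",(190,109),(369,152),.025),("k2",(178,175),(358,214),.025),("tip",(108,340),(349,392),.02),("bar",(172,57),(410,107),.025),("footfront",(148,385),(293,415),.010)):
    a,b=plane(c["top"],*T(*l),z),plane(c["top"],*T(*r),z);d=a-b
    print(n,a,b,"len",np.linalg.norm(d),"mid",(a+b)/2,"xdir deg",np.degrees(np.arctan2(d[1],d[0]))-90)
print("foot UL",plane(c["top"],*T(178,252),.014))
E
```

```text
cap [0.5624 0.0439 0.1273] [0.0004]
wait [ 0.5618 -0.1146  0.1277] [0.0012]
tipR [ 0.5375 -0.0026  0.011 ] [0.0006]
tipL [0.5645 0.0969 0.0029] [0.0014]
keepLscrew back/front [0.6574 0.0586 0.0299] [0.0018] [0.6305 0.0656 0.0259] [0.0005]
earL [0.6689 0.0808 0.0023] [0.0014]
ear [0.6685 0.0819 0.006 ] [ 0.6329 -0.0415  0.006 ] len 0.12834264804743534 mid [0.6507 0.0202 0.006 ] xdir deg -16.078789124481773
k1 [0.6595 0.0592 0.025 ] [ 0.6377 -0.0157  0.025 ] len 0.07796810590230174 mid [0.6486 0.0218 0.025 ] xdir deg -16.168052777154074
k2 [0.6309 0.0658 0.025 ] [ 0.6111 -0.0091  0.025 ] len 0.07752722216757835 mid [0.621  0.0283 0.025 ] xdir deg -14.774810595112825
tip [0.5624 0.0984 0.02  ] [ 0.5366 -0.001   0.02  ] len 0.10267172557537649 mid [0.5495 0.0487 0.02  ] xdir deg -14.560903464591576
bar [0.6827 0.0657 0.025 ] [ 0.6568 -0.0345  0.025 ] len 0.10353628445253908 mid [0.6697 0.0156 0.025 ] xdir deg -14.50870643282984
footfront [0.5442 0.082  0.01  ] [0.5291 0.0218 0.01  ] len 0.06212566065526611 mid [0.5366 0.0519 0.01  ] xdir deg -14.037051878991605
foot UL [0.5999 0.0668 0.014 ]
```

The crop confirms it: a white cylinder with a black cap in the fork mouth, about 60 mm short of home and aligned with the holder's yaw of about -15°. I'll swing over to a point behind it, well above everything.

```bash
python3 -m jog '[{"tx":0.034,"ty":-0.032},{"tx":0.034,"ty":-0.032},{"tx":0.034,"ty":-0.032},{"tx":0.034,"ty":-0.032},{"tx":0.034,"ty":-0.032},{"tx":0.034,"ty":-0.032},{"tx":0.034,"ty":-0.032},{"tx":0.034,"ty":-0.032},{"tx":0.034,"ty":-0.032},{"tx":0.034,"ty":-0.032},{"tx":0.034,"ty":-0.032},{"tx":0.034,"ty":-0.032},{"tx":0.034,"ty":-0.032},{"tx":0.034,"ty":-0.032},{"az":8.85},{"az":8.85},{"az":8.85},{"az":8.85},{},{}]' 0.41 30
```

```text
validation failed for argument at $[0]...
```

```bash
python3 -m jog '[{"tx":0.034,"ty":-0.032,"tz":0,"ax":0,"ay":0,"az":0},{"tx":0.034,"ty":-0.032,"tz":0,"ax":0,"ay":0,"az":0},{"tx":0.034,"ty":-0.032,"tz":0,"ax":0,"ay":0,"az":0},{"tx":0.034,"ty":-0.032,"tz":0,"ax":0,"ay":0,"az":0},{"tx":0.034,"ty":-0.032,"tz":0,"ax":0,"ay":0,"az":0},{"tx":0.034,"ty":-0.032,"tz":0,"ax":0,"ay":0,"az":0},{"tx":0.034,"ty":-0.032,"tz":0,"ax":0,"ay":0,"az":0},{"tx":0.034,"ty":-0.032,"tz":0,"ax":0,"ay":0,"az":0},{"tx":0.034,"ty":-0.032,"tz":0,"ax":0,"ay":0,"az":0},{"tx":0.034,"ty":-0.032,"tz":0,"ax":0,"ay":0,"az":0},{"tx":0.034,"ty":-0.032,"tz":0,"ax":0,"ay":0,"az":0},{"tx":0.034,"ty":-0.032,"tz":0,"ax":0,"ay":0,"az":0},{"tx":0.034,"ty":-0.032,"tz":0,"ax":0,"ay":0,"az":0},{"tx":0.034,"ty":-0.032,"tz":0,"ax":0,"ay":0,"az":0},{"tx":0,"ty":0,"tz":0,"ax":0,"ay":0,"az":8.85},{"tx":0,"ty":0,"tz":0,"ax":0,"ay":0,"az":8.85},{"tx":0,"ty":0,"tz":0,"ax":0,"ay":0,"az":8.85},{"tx":0,"ty":0,"tz":0,"ax":0,"ay":0,"az":8.85}]' 0.41 30
```

```text
t: 2.45
tcp_pos: [0.4818, 0.0688, 0.2312]
ee_rot: [3.142, 0.0, -0.27]
force: [0.4, -1.0, 1.3]
gripper_width: 0.0254
```

```bash
python3 -m jog '[{"tx":0,"ty":0.002,"tz":0.04,"ax":0,"ay":0,"az":0},{"tx":0,"ty":0,"tz":0.04,"ax":0,"ay":0,"az":0},{"tx":0,"ty":0,"tz":0.04,"ax":0,"ay":0,"az":0},{"tx":0,"ty":0,"tz":0.04,"ax":0,"ay":0,"az":0},{"tx":0,"ty":0,"tz":0.03,"ax":0,"ay":0,"az":0},{"tx":0,"ty":0,"tz":0.008,"ax":0,"ay":0,"az":0},{"tx":0,"ty":0,"tz":0,"ax":0,"ay":10,"az":0},{"tx":0,"ty":0,"tz":0,"ax":0,"ay":10,"az":0},{"tx":0,"ty":0,"tz":0,"ax":0,"ay":10,"az":0},{"tx":0,"ty":0,"tz":0,"ax":0,"ay":10,"az":0},{"tx":0,"ty":0,"tz":0,"ax":0,"ay":0,"az":0},{"tx":0,"ty":0,"tz":0,"ax":0,"ay":0,"az":0}]'
python3 - <<'E'
from h import *
c=cams()
f=lambda i:cv2.resize(i,None,fx=4,fy=4,interpolation=cv2.INTER_CUBIC)
cv2.imwrite("pics/p1.png",np.vstack([f(c["scene"]["pixels"][165:240,240:400,::-1]),f(c["top"]["pixels"][150:225,240:400,::-1])]))
o=get_obs();print(o["tcp_pos"],o["ee_rot"],o["force"],o["torque"],o["joint_positions"])
E
```

```text
t: 3.95
tcp_pos: [0.4871, 0.0549, 0.0444]
ee_rot: [3.087, -0.492, -0.269]
force: [0.2, -0.1, -0.3]
gripper_width: 0.0253
[0.48696637 0.05485534 0.04415287] [ 3.08695559 -0.49146963 -0.26906962] [ 0.66212779 -1.07888252 -0.67933351] [ 0.07011178  0.21526435 -0.03913008] [-0.04533143  0.45750986  2.03045619 -0.71936304  0.24183962  2.47496807]
```

View pics/p1.png

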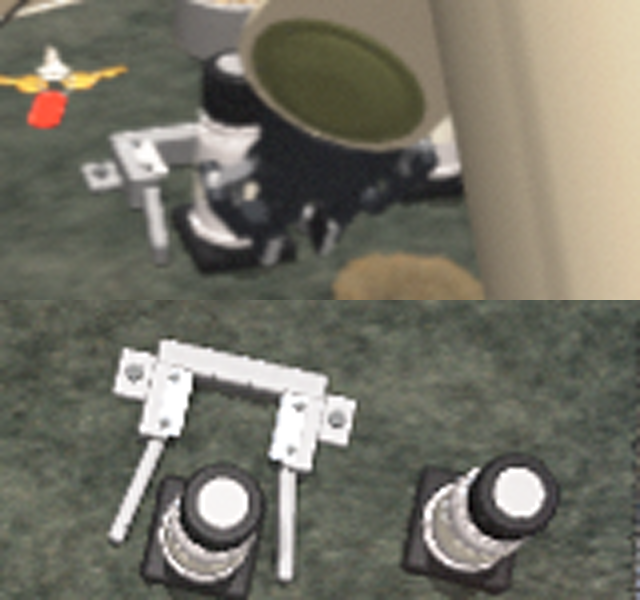

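The top view shows the cylinder untouched, with its cap at crop (222,503). The wrist ran to its limit with a tilt this steep (j5 about 0.24), so I'll undo it and use a smaller tilt.

```bash
python3 -m jog '[{"tx":0,"ty":0,"tz":-0.01,"ax":0,"ay":-7,"az":0},{"tx":0,"ty":0,"tz":-0.01,"ax":0,"ay":-7,"az":0},{"tx":0,"ty":0,"tz":-0.01,"ax":0,"ay":-7,"az":0},{"tx":0,"ty":0,"tz":-0.01,"ax":0,"ay":-7,"az":0},{"tx":0,"ty":0,"tz":0,"ax":0,"ay":0,"az":0},{"tx":0,"ty":0,"tz":0,"ax":0,"ay":0,"az":0},{"tx":0,"ty":0,"tz":0,"ax":0,"ay":0,"az":0}]'
python3 - <<'E'
from h import *
o=get_obs();print(o["tcp_pos"],o["ee_rot"],o["joint_positions"])
E
```

```text
t: 4.92
tcp_pos: [0.4753, 0.0563, 0.0778]
ee_rot: [3.079, -0.049, -0.301]
force: [-0.4, 0.7, 0.5]
gripper_width: 0.0251
[0.47531663 0.05628407 0.07778616] [ 3.0789645  -0.04937364 -0.30054266] [-0.09067908  0.43637969  1.73145216 -0.08859834  0.94039834  1.83326089]
```

```bash
cat >> h.py <<'E'
from scipy.spatial.transform import Rotation as Ro
def need(pos,yaw,tilt):
    "rotvec (deg, tool axes) and then shift in the new tool axes"
    o=get_obs();R0=Ro.from_euler("xyz",o["ee_rot"]);R1=Ro.from_euler("xyz",[np.pi,0,np.radians(yaw)])*Ro.from_euler("y",tilt,degrees=True)
    np.set_printoptions(precision=4,suppress=True)
    print("turn",np.degrees((R0.inv()*R1).as_rotvec()),"shift before",R0.inv().apply(pos-o["tcp_pos"]),"after",R1.inv().apply(pos-o["tcp_pos"]))
E
python3 - <<'E'
from h import *
u=np.array([np.cos(np.radians(-15.4)),np.sin(np.radians(-15.4)),0]);n=np.array([-u[1],u[0],0])
need(np.array([.5624,.0439,.05])-.065*u-.0005*n,-15.4,22)
E
```

```text
turn [ 3.9476 19.2198 -1.1848] shift before [ 0.0205 -0.0132  0.0281] after [ 0.0102 -0.0107  0.0341]
```

```bash
python3 -m jog '[{"tx":0.0,"ty":0,"tz":0,"ax":1.98,"ay":9.6,"az":-0.6},{"tx":0,"ty":0,"tz":0,"ax":1.98,"ay":9.6,"az":-0.6},{"tx":0,"ty":-0.0107,"tz":0,"ax":0,"ay":0,"az":0},{"tx":0.005,"ty":0,"tz":0.017,"ax":0,"ay":0,"az":0},{"tx":0.005,"ty":0,"tz":0.017,"ax":0,"ay":0,"az":0},{"tx":0,"ty":0,"tz":0,"ax":0,"ay":0,"az":0},{"tx":0,"ty":0,"tz":0,"ax":0,"ay":0,"az":0},{"tx":0,"ty":0,"tz":0,"ax":0,"ay":0,"az":0}]' 1
python3 - <<'E'
from h import *
o=get_obs();print(o["tcp_pos"],o["ee_rot"],o["force"],o["torque"],o["joint_positions"])
u=np.array([np.cos(np.radians(-15.4)),np.sin(np.radians(-15.4)),0]);n=np.array([-u[1],u[0],0])
d=o["tcp_pos"]-np.array([.5624,.0439,.05]);print(d@u,d@n,d[2])
need(np.array([.5624,.0439,.05])-.065*u-.0005*n,-15.4,22)
E
```

```text
t: 5.92
tcp_pos: [0.5, 0.0606, 0.0511]
ee_rot: [-3.141, -0.385, -0.269]
force: [0.6, -0.1, -0.3]
gripper_width: 0.0001
[0.49998597 0.06062826 0.05105779] [-3.14123243 -0.38475533 -0.26886163] [ 0.64461613 -0.06666595 -0.27625991] [0.05832627 0.18903728 0.01806163] [-0.07763184  0.44555776  1.93483729 -0.18829552  0.38895428  1.92286982]
-0.06461537397600012 -0.00044679072841407805 0.001057794500358894
turn [-0.0189 -0.0449 -0.0043] shift before [-0.0008  0.0001  0.0008] after [-0.0008  0.0001  0.0008]
```

```bash
python3 -m jog '[{"tx":0.00464,"ty":0,"tz":0.00187,"ax":0,"ay":0,"az":0},{"tx":0.00464,"ty":0,"tz":0.00187,"ax":0,"ay":0,"az":0},{"tx":0.00464,"ty":0,"tz":0.00187,"ax":0,"ay":0,"az":0},{"tx":0.00464,"ty":0,"tz":0.00187,"ax":0,"ay":0,"az":0},{"tx":0.00464,"ty":0,"tz":0.00187,"ax":0,"ay":0,"az":0},{"tx":0.00464,"ty":0,"tz":0.00187,"ax":0,"ay":0,"az":0},{"tx":0.00464,"ty":0,"tz":0.00187,"ax":0,"ay":0,"az":0},{"tx":0.00464,"ty":0,"tz":0.00187,"ax":0,"ay":0,"az":0},{"tx":0.00464,"ty":0,"tz":0.00187,"ax":0,"ay":0,"az":0},{"tx":0.00464,"ty":0,"tz":0.00187,"ax":0,"ay":0,"az":0},{"tx":0.00464,"ty":0,"tz":0.00187,"ax":0,"ay":0,"az":0},{"tx":0.00464,"ty":0,"tz":0.00187,"ax":0,"ay":0,"az":0},{"tx":0.00464,"ty":0,"tz":0.00187,"ax":0,"ay":0,"az":0},{"tx":0.00464,"ty":0,"tz":0.00187,"ax":0,"ay":0,"az":0},{"tx":0,"ty":0,"tz":0,"ax":0,"ay":0,"az":0}]'
python3 - <<'E'
from h import *
c=cams()
f=lambda i:cv2.resize(i,None,fx=4,fy=4,interpolation=cv2.INTER_CUBIC)
cv2.imwrite("pics/p2.png",f(c["top"]["pixels"][140:240,240:400,::-1]))
o=get_obs();print(o["tcp_pos"],o["ee_rot"],o["force"],o["torque"],o["joint_positions"])
u=np.array([np.cos(np.radians(-15.4)),np.sin(np.radians(-15.4)),0]);n=np.array([-u[1],u[0],0])
d=o["tcp_pos"]-np.array([.5624,.0439,.05]);print(d@u,d@n,d[2],o["force"]@u)
E
```

```text
t: 7.8
tcp_pos: [0.5684, 0.0417, 0.0508]
ee_rot: [-3.141, -0.385, -0.269]
force: [0.5, 0.5, -0.4]
gripper_width: 0.0
[0.56801403 0.04181667 0.05075703] [-3.14130008 -0.38475579 -0.26904799] [-0.03432189 -0.67287719  0.50783956] [ 0.03921622  0.13792345 -0.02018728] [-0.10644519  0.51909102  1.76292463 -0.13060643  0.48288355  1.83750961]
0.005965700567894849 -0.0005176904224684386 0.0007570269714600869 0.1455970784746268
```

View pics/p2.png

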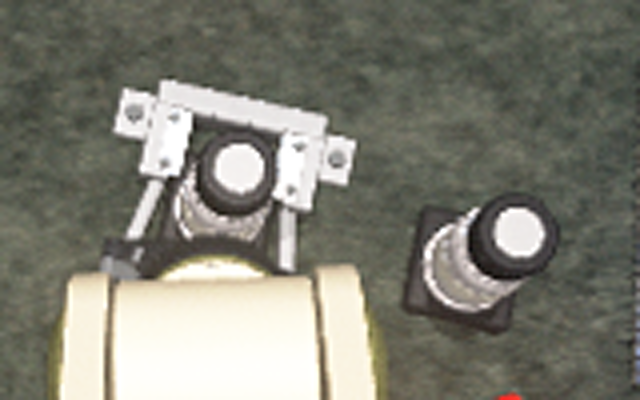

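Top view: the cylinder has moved well in, with its cap at crop (240,168) between the keepers, and isn't home yet. I'll keep pushing gently.

```bash
python3 -m jog '[{"tx":0.0028,"ty":0,"tz":0.0011,"ax":0,"ay":0,"az":0},{"tx":0.0028,"ty":0,"tz":0.0011,"ax":0,"ay":0,"az":0},{"tx":0.0028,"ty":0,"tz":0.0011,"ax":0,"ay":0,"az":0},{"tx":0.0028,"ty":0,"tz":0.0011,"ax":0,"ay":0,"az":0},{"tx":0.0014,"ty":0,"tz":0.0006,"ax":0,"ay":0,"az":0},{"tx":0,"ty":0,"tz":0,"ax":0,"ay":0,"az":0},{"tx":0,"ty":0,"tz":0,"ax":0,"ay":0,"az":0}]'
python3 - <<'E'
from h import *
c=camera("top");print(plane(c,299.6,181.6,.128))
o=get_obs();print(o["force"],o["torque"])
u=np.array([np.cos(np.radians(-15.4)),np.sin(np.radians(-15.4)),0]);n=np.array([-u[1],u[0],0])
d=o["tcp_pos"]-np.array([.5624,.0439,.05]);print(d@u,d@n,d[2],o["force"]@u, (plane(c,299.6,181.6,.128)-[.5624,.0439,.05])@u)
E
```

```text
t: 8.78
tcp_pos: [0.581, 0.0382, 0.0508]
ee_rot: [-3.141, -0.385, -0.269]
force: [-0.2, 0.1, 0.7]
gripper_width: -0.0003
[0.6027328  0.03312517 0.128     ]
[1.50891184 0.48783795 0.0410995 ] [ 0.02621376  0.18552348 -0.01540005]
0.01941893920416271 -0.0005332453324491167 0.0008255865924160222 1.3251866229881 0.041745984241838986
```

```bash
python3 -m jog '[{"tx":0.0014,"ty":0,"tz":0.0006,"ax":0,"ay":0,"az":0},{"tx":0.0014,"ty":0,"tz":0.0006,"ax":0,"ay":0,"az":0},{"tx":0.0009,"ty":0,"tz":0.0004,"ax":0,"ay":0,"az":0},{"tx":0,"ty":0,"tz":0,"ax":0,"ay":0,"az":0},{"tx":0,"ty":0,"tz":0,"ax":0,"ay":0,"az":0}]'
python3 -m jog '[{"tx":0.0009,"ty":0,"tz":0.0004,"ax":0,"ay":0,"az":0},{"tx":0,"ty":0,"tz":0,"ax":0,"ay":0,"az":0}]'
python3 -m jog '[{"tx":0.0009,"ty":0,"tz":0.0004,"ax":0,"ay":0,"az":0},{"tx":0,"ty":0,"tz":0,"ax":0,"ay":0,"az":0}]'
python3 - <<'E'
from h import *
o=get_obs();print(o["tcp_pos"],o["force"],o["torque"])
E
```

```text
t: 9.45
tcp_pos: [0.5848, 0.0372, 0.0507]
ee_rot: [-3.141, -0.384, -0.269]
force: [-1.0, -0.0, 0.2]
gripper_width: 0.0
t: 9.7
tcp_pos: [0.5857, 0.0369, 0.0506]
ee_rot: [-3.141, -0.384, -0.269]
force: [-0.5, 0.2, 0.4]
gripper_width: -0.0005
t: 9.95
tcp_pos: [0.5867, 0.0366, 0.0506]
ee_rot: [-3.141, -0.384, -0.269]
force: [-1.5, 0.2, 0.4]
gripper_width: -0.0005
[0.58669095 0.03664535 0.0505549 ] [-1.49682517  0.17450347  0.36645769] [0.08797229 0.34022236 0.00372121]
```

```bash
for i in 1 2 3; do python3 -m jog '[{"tx":0.0009,"ty":0,"tz":0.0004,"ax":0,"ay":0,"az":0},{"tx":0,"ty":0,"tz":0,"ax":0,"ay":0,"az":0}]' | egrep "tcp|force"; python3 -c "
from rig import *
o=get_obs();print(o['force'],o['torque'])"; done
```

```text
tcp_pos: [0.5877, 0.0364, 0.0505]
force: [-0.8, 0.8, 0.5]
[-0.79857384  0.84754638  0.49430893] [0.10066993 0.33963211 0.0533924 ]
tcp_pos: [0.5882, 0.0363, 0.0504]
force: [-4.5, 2.5, 2.9]
[-4.4701317   2.46231626  2.88032455] [0.28553083 0.61548915 0.05237332]
tcp_pos: [0.5885, 0.0363, 0.0503]
force: [-7.4, 3.0, 5.7]
[-7.38875069  2.98897876  5.72793695] [0.45753221 1.03796557 0.14772172]
```

```bash
python3 -m jog '[{"tx":-0.0046,"ty":0,"tz":-0.0019,"ax":0,"ay":0,"az":0},{"tx":-0.0185,"ty":0,"tz":-0.0075,"ax":0,"ay":0,"az":0},{"tx":-0.0278,"ty":0,"tz":-0.0112,"ax":0,"ay":0,"az":0},{"tx":0,"ty":0,"tz":-0.03,"ax":0,"ay":-7.33,"az":0},{"tx":0,"ty":0,"tz":-0.03,"ax":0,"ay":-7.33,"az":0},{"tx":0,"ty":0,"tz":-0.03,"ax":0,"ay":-7.34,"az":0},{"tx":0,"ty":0,"tz":-0.03,"ax":0,"ay":0,"az":-10},{"tx":0,"ty":0,"tz":-0.03,"ax":0,"ay":0,"az":-10},{"tx":0,"ty":0,"tz":0,"ax":0,"ay":0,"az":-10},{"tx":0,"ty":0,"tz":0,"ax":0,"ay":0,"az":-10},{"tx":0,"ty":0,"tz":0,"ax":0,"ay":0,"az":-10},{"tx":0,"ty":0,"tz":0,"ax":0,"ay":0,"az":-10},{"tx":0,"ty":0,"tz":0,"ax":0,"ay":0,"az":-10},{"tx":0,"ty":0,"tz":0,"ax":0,"ay":0,"az":-10},{"tx":0,"ty":0,"tz":0,"ax":0,"ay":0,"az":-10},{"tx":0,"ty":0,"tz":0,"ax":0,"ay":0,"az":0}]' -1
python3 - <<'E'
from h import *
c=cams()
f=lambda i,k:cv2.resize(i,None,fx=k,fy=k,interpolation=cv2.INTER_CUBIC)
cv2.imwrite("pics/p3.png",np.vstack([f(c["scene"]["pixels"][165:230,240:340,::-1],6)[:300],f(c["top"]["pixels"][155:205,250:350,::-1],6)]))
o=get_obs();print(o["tcp_pos"],o["ee_rot"],o["force"],o["torque"],o["joint_positions"],o["gripper_width"])
E
```

```text
t: 12.7
tcp_pos: [0.5149, 0.0563, 0.1971]
ee_rot: [3.141, -0.0, 1.3]
force: [0.7, -0.3, 0.1]
gripper_width: 0.0855
[0.51480602 0.05636236 0.19707578] [ 3.14097413e+00 -1.07161784e-04  1.29810037e+00] [-0.11358901 -0.48124612  0.73185625] [-0.0160014  -0.01172023  0.02746935] [-1.19836260e-01  3.53038676e-01  1.44536126e+00  1.20454815e-05
  1.34256509e+00  1.52857008e-01] 0.08531975656945039
```

View pics/p3.png

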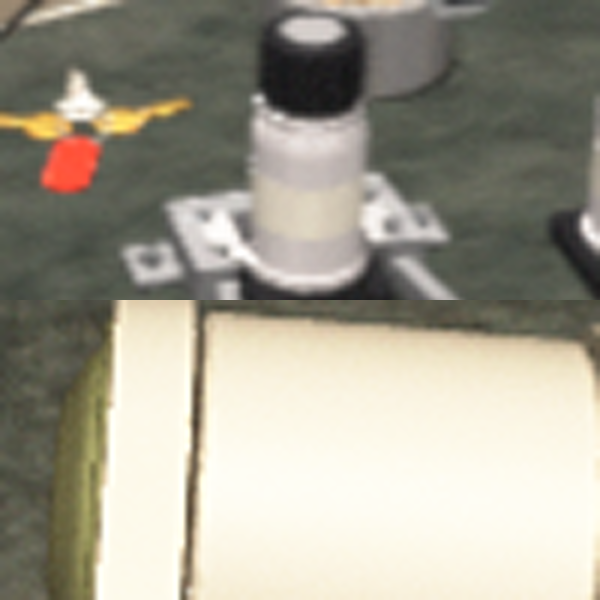

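The scene crop shows the cylinder upright between the keepers, with its cap top at crop (312,28). The arm hides the top view, so I'll draw back a little to check the fit at the stop.

```bash
python3 -m jog '[{"tx":0,"ty":-0.05,"tz":0,"ax":0,"ay":0,"az":0},{"tx":0,"ty":-0.05,"tz":0,"ax":0,"ay":0,"az":0},{"tx":0,"ty":-0.04,"tz":0,"ax":0,"ay":0,"az":0},{"tx":0,"ty":0,"tz":0,"ax":0,"ay":0,"az":0}]'
python3 - <<'E'
from h import *
c=cams()
f=lambda i,k:cv2.resize(i,None,fx=k,fy=k,interpolation=cv2.INTER_CUBIC)
print(plane(c["scene"],291.6,169.2,.1275))
cv2.imwrite("pics/p4.png",f(c["top"]["pixels"][155:210,260:340,::-1],10))
o=get_obs();print(o["tcp_pos"])
E
```

```text
t: 13.3
tcp_pos: [0.3779, 0.0942, 0.1974]
ee_rot: [3.141, -0.0, 1.3]
force: [0.6, -0.9, 0.8]
gripper_width: 0.0855
[0.62287762 0.0268064  0.1275    ]
[0.38035024 0.0935487  0.19743797]
```

View pics/p4.png

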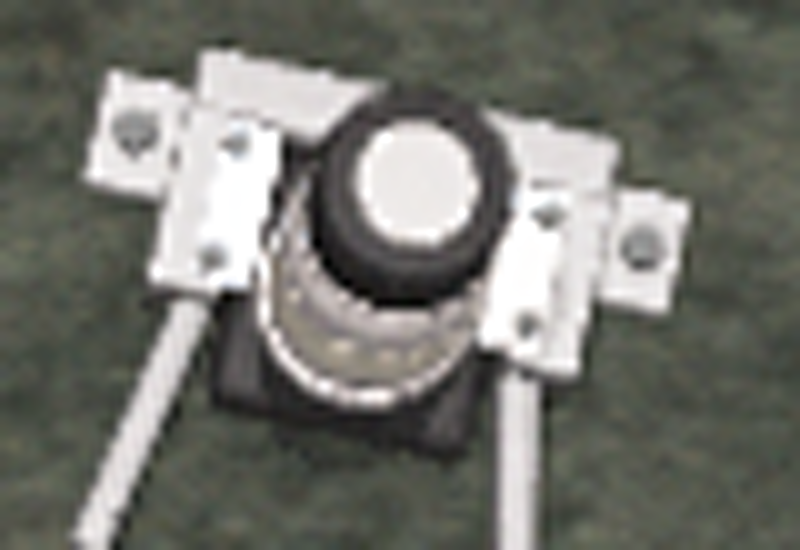

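Top crop: the foot is between the keepers, its rear edge running (213,400)–(468,452) parallel to the stop bar, and its leading corner meets the bar near (288,150). Working out the numbers.

```bash
python3 - <<'E'
from h import *
np.set_printoptions(precision=4,suppress=True)
c=cams();P=lambda x,y:((x+.5)/10-.5+260,(y+.5)/10-.5+155)
cap,r=tri(c,P(418,182),(291.6,169.2));print("cap",cap,r)
u=np.array([np.cos(np.radians(-15.2)),np.sin(np.radians(-15.2)),0])
for n,l,q,z in(("bar",(205,50),(620,150),.025),("foot",(213,400),(468,452),.012),("ear",(135,132),(642,246),.006),("k1",(235,142),(549,213),.025),("k2",(213,257),(527,324),.025)):
    a,b=plane(c["top"],*P(*l),z),plane(c["top"],*P(*q),z);d=a-b
    print(n,"mid",(a+b)/2,"len",np.linalg.norm(d),"ang",np.degrees(np.arctan2(d[1],d[0]))-90,"s rel cap",((a+b)/2-cap)@u)
need(np.array([cap[0],cap[1],.21]),74.5,0)
E
```

```text
cap [0.6219 0.0279 0.1282] [0.0005]
bar mid [0.6683 0.0153 0.025 ] len 0.10352916474408895 ang -16.260781988521913 s rel cap 0.048104071829837974
foot mid [0.5908 0.0361 0.012 ] len 0.06285338093046831 ang -13.985726800720286 s rel cap -0.03209953040648938
ear mid [0.6509 0.0203 0.006 ] len 0.12796653683127127 ang -15.295318701536658 s rel cap 0.03005032631901991
k1 mid [0.649  0.0214 0.025 ] len 0.07773271197364687 ang -15.373535643826841 s rel cap 0.027933410145092007
k2 mid [0.6213 0.0285 0.025 ] len 0.07704309193251438 ang -14.589588900381656 s rel cap -0.0007172898711020597
turn [ 0.0501 -0.0134  0.0085] shift before [ 0.0013  0.2499 -0.0127] after [ 0.0013  0.2499 -0.0129]
```

The numbers agree that it is home: the cap is at (0.622, 0.028), the pushing force rose firmly at the stop, and the holder origin from the tip midpoint is about (0.6205, 0.029). Next I'll go over the cap with the jaws across the holder, so that closing doesn't pull it off the stop.

```bash
python3 -m jog '[{"tx":0.001,"ty":0.04,"tz":0,"ax":0,"ay":0,"az":0},{"tx":0,"ty":0.05,"tz":0,"ax":0,"ay":0,"az":0},{"tx":0,"ty":0.05,"tz":0,"ax":0,"ay":0,"az":0},{"tx":0,"ty":0.05,"tz":0,"ax":0,"ay":0,"az":0},{"tx":0,"ty":0.04,"tz":0,"ax":0,"ay":0,"az":0},{"tx":0,"ty":0.0202,"tz":0,"ax":0,"ay":0,"az":0},{"tx":0,"ty":0,"tz":0,"ax":0,"ay":0,"az":-10},{"tx":0,"ty":0,"tz":0,"ax":0,"ay":0,"az":-10},{"tx":0,"ty":0,"tz":0,"ax":0,"ay":0,"az":-10},{"tx":0,"ty":0,"tz":0,"ax":0,"ay":0,"az":-10},{"tx":0,"ty":0,"tz":0,"ax":0,"ay":0,"az":-10},{"tx":0,"ty":0,"tz":0,"ax":0,"ay":0,"az":-10},{"tx":0,"ty":0,"tz":0,"ax":0,"ay":0,"az":-10},{"tx":0,"ty":0,"tz":0,"ax":0,"ay":0,"az":-10},{"tx":0,"ty":0,"tz":0,"ax":0,"ay":0,"az":-10},{"tx":0,"ty":0,"tz":0,"ax":0,"ay":0,"az":0},{"tx":0,"ty":0,"tz":0,"ax":0,"ay":0,"az":0}]'
python3 - <<'E'
from h import *
need(np.array([.6223,.0275,.096]),164.5,0);print(get_obs()["joint_positions"],get_obs()["torque"])
E
```

```text
t: 15.62
tcp_pos: [0.6215, 0.0279, 0.1967]
ee_rot: [3.141, -0.0, 2.869]
force: [-0.3, -0.3, -0.3]
gripper_width: 0.0851
turn [ 0.0074 -0.0123 -0.1348] shift before [-0.0009 -0.0002  0.1007] after [-0.0009 -0.0002  0.1007]
[-0.1452  0.5325  1.1417  0.0002  1.4676 -1.4431] [-0.0243 -0.0524 -0.0409]
```

```bash
python3 -m jog '[{"tx":-0.0008,"ty":0,"tz":0.03,"ax":0,"ay":0,"az":0},{"tx":0,"ty":0,"tz":0.03,"ax":0,"ay":0,"az":0},{"tx":0,"ty":0,"tz":0.025,"ax":0,"ay":0,"az":0},{"tx":0,"ty":0,"tz":0.0155,"ax":0,"ay":0,"az":0},{"tx":0,"ty":0,"tz":0,"ax":0,"ay":0,"az":0},{"tx":0,"ty":0,"tz":0,"ax":0,"ay":0,"az":0}]'
python3 -m jog '[{"tx":0,"ty":0,"tz":0,"ax":0,"ay":0,"az":0},{"tx":0,"ty":0,"tz":0,"ax":0,"ay":0,"az":0},{"tx":0,"ty":0,"tz":0,"ax":0,"ay":0,"az":0},{"tx":0,"ty":0,"tz":0,"ax":0,"ay":0,"az":0},{"tx":0,"ty":0,"tz":0,"ax":0,"ay":0,"az":0},{"tx":0,"ty":0,"tz":0,"ax":0,"ay":0,"az":0}]' 1 30
python3 -c "
from rig import *
o=get_obs();print(o['force'],o['torque'],o['ee_rot'])"
```

```text
t: 16.38
tcp_pos: [0.6225, 0.0279, 0.0976]
ee_rot: [3.141, 0.002, 2.872]
force: [0.3, 0.5, 0.8]
gripper_width: 0.086
t: 17.12
tcp_pos: [0.6222, 0.0279, 0.0973]
ee_rot: [3.141, 0.001, 2.873]
force: [-1.2, -0.0, 6.0]
gripper_width: 0.0436
[-1.21192057 -0.0418175   5.95084225] [0.08908518 0.16179571 0.02180422] [3.14125086e+00 1.27381741e-03 2.87262238e+00]
```

Cap gripped at 43.6 mm. I'll turn gently one way first (counter-clockwise from above) while watching the torque.

```bash
python3 -m jog '[{"tx":0,"ty":0,"tz":-0.0006,"ax":0,"ay":0,"az":-2},{"tx":0,"ty":0,"tz":0,"ax":0,"ay":0,"az":-2},{"tx":0,"ty":0,"tz":0,"ax":0,"ay":0,"az":0}]'
python3 -c "
from rig import *
o=get_obs();print(o['force'],o['torque'],o['ee_rot'])"
python3 -m jog '[{"tx":0,"ty":0,"tz":0,"ax":0,"ay":0,"az":-2},{"tx":0,"ty":0,"tz":0,"ax":0,"ay":0,"az":-2},{"tx":0,"ty":0,"tz":0,"ax":0,"ay":0,"az":0}]'
python3 -c "
from rig import *
o=get_obs();print(o['force'],o['torque'],o['ee_rot'])"
```

```text
t: 17.5
tcp_pos: [0.6221, 0.0279, 0.0973]
ee_rot: [3.141, 0.001, 2.943]
force: [0.1, -0.9, 2.1]
gripper_width: 0.0438
[ 0.1215051  -0.87630051  2.11474492] [ 0.09445134 -0.04953284  0.00921851] [3.14141980e+00 5.21089097e-04 2.94305667e+00]
t: 17.88
tcp_pos: [0.622, 0.0279, 0.0973]
ee_rot: [3.141, 0.0, 3.013]
force: [0.4, 0.1, 4.3]
gripper_width: 0.0437
[0.3705719  0.12601126 4.27115249] [ 0.0355727  -0.06642115  0.10352352] [3.14145256e+00 4.36620975e-04 3.01293824e+00]
```

```bash
for i in 1 2; do python3 -m jog '[{"tx":0,"ty":0,"tz":0,"ax":0,"ay":0,"az":-2},{"tx":0,"ty":0,"tz":0,"ax":0,"ay":0,"az":0}]' | grep tcp
python3 -c "
from rig import *
o=get_obs();print(o['force'],o['torque'],o['ee_rot'])"; done
```

```text
tcp_pos: [0.622, 0.028, 0.0973]
[-0.27408743 -0.86831255  5.33691146] [ 0.04719162 -0.0600861   0.08054919] [3.14147663e+00 4.48936412e-04 3.04789182e+00]
tcp_pos: [0.622, 0.0279, 0.0973]
[0.49484705 0.25248343 4.48676774] [ 0.05033979 -0.06402811  0.04701614] [3.14148712e+00 4.14357087e-04 3.08357814e+00]
```

```bash
for i in 1 2 3; do python3 -m jog '[{"tx":0,"ty":0,"tz":0,"ax":0,"ay":0,"az":-3},{"tx":0,"ty":0,"tz":0,"ax":0,"ay":0,"az":-3},{"tx":0,"ty":0,"tz":0,"ax":0,"ay":0,"az":0}]' | grep tcp
python3 -c "
from rig import *
o=get_obs();print(o['force'],o['torque'],o['ee_rot'],o['joint_positions'][5])"; done
```

```text
tcp_pos: [0.622, 0.0279, 0.0973]
[ 0.8072053  -0.71399992  5.41042412] [ 0.09112792 -0.01089252  0.05209855] [ 3.14154854e+00  4.00843668e-04 -3.09467726e+00] -1.7627980216699435
tcp_pos: [0.622, 0.0279, 0.0973]
[-0.4934335   0.08247045  4.74701597] [ 0.00373016 -0.02287463  0.08894795] [-3.14158549e+00  3.54152167e-04 -2.98997559e+00] -1.8675194227533027
tcp_pos: [0.622, 0.0279, 0.0973]
[0.61169018 0.135232   4.75925198] [0.0372264  0.00907045 0.05858232] [-3.14158041e+00  3.70147014e-04 -2.88522735e+00] -1.9722438447029094
```

It turns freely past 30°, so the thread is right-hand. Continuing to about 76° (it lifts off anywhere from 45° to 85°, and the last joint still has room).

```bash
for i in 1 2; do python3 -m jog '[{"tx":0,"ty":0,"tz":0,"ax":0,"ay":0,"az":-4.6},{"tx":0,"ty":0,"tz":0,"ax":0,"ay":0,"az":-4.6},{"tx":0,"ty":0,"tz":0,"ax":0,"ay":0,"az":-4.6},{"tx":0,"ty":0,"tz":0,"ax":0,"ay":0,"az":-4.6},{"tx":0,"ty":0,"tz":0,"ax":0,"ay":0,"az":-4.6},{"tx":0,"ty":0,"tz":0,"ax":0,"ay":0,"az":0}]' | grep tcp
python3 -c "
from rig import *
o=get_obs();print(o['force'],o['torque'],o['ee_rot'],o['joint_positions'][5],o['gripper_width'])"; done
```

```text
tcp_pos: [0.622, 0.0279, 0.0973]
[ 0.02472283 -0.42000925  6.01435867] [0.03267974 0.05122116 0.05249931] [-3.14149413e+00  2.93498320e-04 -2.48347531e+00] -2.3740076355081148 0.043738697153230796
tcp_pos: [0.622, 0.0281, 0.0973]
[0.33989633 0.95011381 6.41038825] [0.16606955 0.03789444 0.0685997 ] [-3.14144264e+00  3.61801032e-04 -2.08192801e+00] -2.775431508963325 0.043594636453881126
```

```bash
for i in 1 2; do python3 -m jog '[{"tx":0,"ty":0,"tz":-0.002,"ax":0,"ay":0,"az":0},{"tx":0,"ty":0,"tz":-0.002,"ax":0,"ay":0,"az":0},{"tx":0,"ty":0,"tz":0,"ax":0,"ay":0,"az":0}]' | egrep "tcp|force|width"; done
```

```text
tcp_pos: [0.6217, 0.028, 0.101]
force: [-1.0, 1.2, 0.3]
gripper_width: 0.0439
tcp_pos: [0.622, 0.028, 0.1054]
force: [-1.0, 1.2, 0.3]
gripper_width: 0.0437
```

No pull: the cap comes away freely. Raising it to about 11 cm above its seat.

```bash
python3 -m jog '[{"tx":0,"ty":0,"tz":-0.01,"ax":0,"ay":0,"az":0},{"tx":0,"ty":0,"tz":-0.015,"ax":0,"ay":0,"az":0},{"tx":0,"ty":0,"tz":-0.02,"ax":0,"ay":0,"az":0},{"tx":0,"ty":0,"tz":-0.02,"ax":0,"ay":0,"az":0},{"tx":0,"ty":0,"tz":-0.02,"ax":0,"ay":0,"az":0},{"tx":0,"ty":0,"tz":-0.015,"ax":0,"ay":0,"az":0},{"tx":0,"ty":0,"tz":0,"ax":0,"ay":0,"az":0},{"tx":0,"ty":0,"tz":0,"ax":0,"ay":0,"az":0}]'
python3 - <<'E'
from h import *
c=cams()
f=lambda i,k:cv2.resize(i,None,fx=k,fy=k,interpolation=cv2.INTER_CUBIC)
a=f(c["scene"]["pixels"][100:240,240:400,::-1],4);b=f(c["top"]["pixels"][140:240,240:400,::-1],2.5)
cv2.imwrite("pics/p5.png",np.hstack([a[:, :400],np.vstack([b,np.zeros((a.shape[0]-b.shape[0],b.shape[1],3),np.uint8)])]))
E
```

```text
t: 22.75
tcp_pos: [0.6216, 0.0279, 0.2045]
ee_rot: [3.141, -0.0, -2.084]
force: [-0.9, -0.2, -0.0]
gripper_width: 0.0437
```

View pics/p5.png

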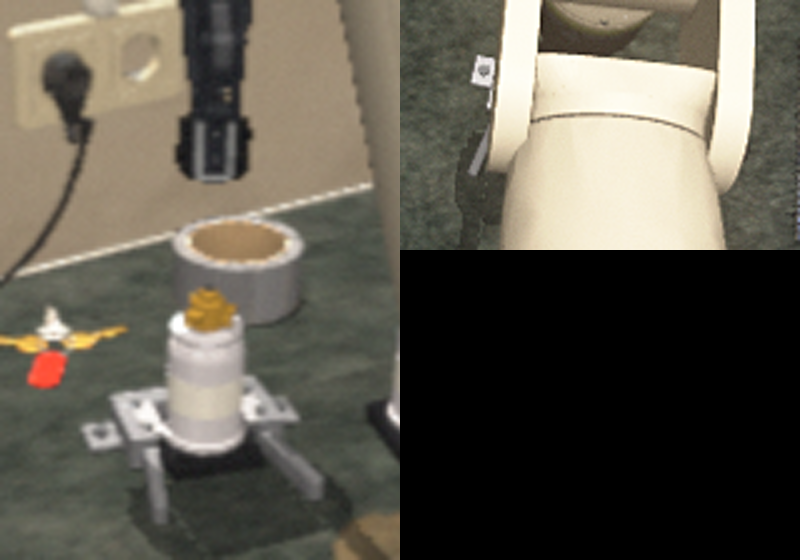

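The cap is in the gripper, the brass valve is bare at crop (210,310), and the cylinder is still in the holder. I'll compare the foot with its pose before the unscrewing.

```bash
python3 - <<'E'
from h import *
c=camera("scene");a=cv2.imread("pics/p3.png")[:300]
b=cv2.resize(c["pixels"][165:230,240:340,::-1],None,fx=6,fy=6,interpolation=cv2.INTER_CUBIC)[:300]
g=lambda i:cv2.cvtColor(i,cv2.COLOR_BGR2GRAY).astype(np.float32)
for n,(y0,y1,x0,x1) in {"body":(130,280,225,395),"holder(ref)":(190,290,110,235)}.items():
    p,q=g(a)[y0:y1,x0:x1],g(b)[y0:y1,x0:x1];w=cv2.createHanningWindow(p.shape[::-1],cv2.CV_32F)
    print(n,np.array(cv2.phaseCorrelate(p,q,w)[0])/6)
c0,c1=a[100:300,200:420],b[100:300,200:420]
cv2.imwrite("pics/p6.png",cv2.resize(np.hstack([c0,c1]),None,fx=1.8,fy=1.8))
E
```

```text
body [0.00189084 0.00240641]
holder(ref) [ 0.08312082 -0.00740551]
```

View pics/p6.png

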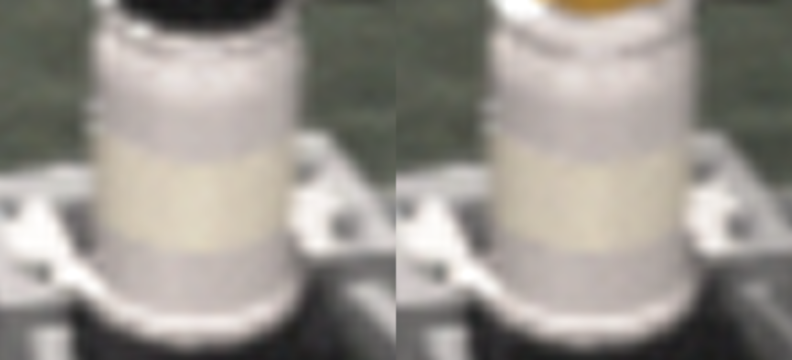

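The cylinder looks identical before and after, with no measurable shift, so it is still home. Handing in.

```bash
python3 -c "
from rig import *
o=get_obs();print(o['t'],o['tcp_pos'],o['gripper_width'],o['force']);print(sign_off())"
```

```text
22.9 [0.62170259 0.02796491 0.20442205] 0.043878382075598785 [-0.56304224 -0.28199575 -0.03454986]
the job is handed in; nothing more can be done
None
```

I pushed the cylinder in the holder's mouth home, unscrewed its cap and lifted it off. I handed in at 22.9 s with the cap still in the gripper, about 107 mm above its seat.

- **Push:** I pushed low on the body with closed fingers until the force rose firmly to about 8 N at the stop. The camera put the cylinder within about 2 mm of the holder's home point.
- **Thread:** I tried counter-clockwise from above first. The torque stayed at or below about 0.1 N m through 76°, so the thread is right-hand and I did not need to try the other way. The cap then came off with no pull on the cylinder.
- **Last checks:** The grip was 43.9 mm wide, consistent with the 44 mm cap, and the last pictures show the bare valve. The cylinder's body had not shifted between pictures from before and after the unscrewing. I touched nothing else, but I did not re-check the waiting cylinder and the other things in a last clear view because the arm hid most of the top picture.
- **What disagreed:**
  - My first, steeper 40° tilt for the push ran close to a wrist joint limit, so I undid it before contact and used 22°.
  - The foot's rear edge measured about 1° off the holder's direction. That is about what half a pixel gives, so I judged it flush from the push force.

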